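# Zero the peak pointer, then hold the bonding press

### The arm

A 6-joint arm with a two-finger parallel gripper is mounted at the origin on the work surface. World frame = base frame: x ahead of the robot, y to its left, z up, the work surface at z = 0. Lengths are in mm, angles in rad, forces in N, time in s.
With the tool pointing down it reaches from about 350 to 775 mm from the base axis. Payload 7.3 kg.
Tool frame: the origin (TCP) lies midway between the tips of the shut fingers; the grasp point (between the pads) lies 19 mm behind it; z points along the fingers, y is the direction in which the jaws open and shut (so a half turn about z gives the same grasp; the last joint's range is limited). The gripper opens to 92 mm and grips with 3 to 60 N. Pads are 19 mm wide; open, the fingers measure 130 mm over their backs; the gripper's body (75 mm by 190 mm) begins 47 mm behind the grasp point.
Start: joints at [1.108, 0.342, 1.524, -0, 1.275, -0.146], TCP at [163.537, 498.899, 226.741] pointing down, gripper open.
Joint ranges: [-2.53, 2.53], [-0.77, 2.02], [0.04, 2.7], [-1, 4.14], [0.28, 2.66], [-3.11, 3.11]. Speed limits (rad/s): [2.57, 2.57, 3.14, 3.14, 3.14, 3.14].

### API

Orientations are given as [roll, pitch, yaw] about the fixed x, y, z axes, in that order (R = Rz(yaw) Ry(pitch) Rx(roll)).
In Python, from plant import readout, optics, job gives the robot as it stands.
- The arm moves only by the tool drive_tool, never from a script. Its argument "series" is a list of rows, each a list of 4 numbers: the shift along the world's x, y, z in mm, then the turn about the world's z in degrees. A call has 1 to 12 rows; each row shifts and turns the commanded pose from where the row before left it; what a row does not reach is not made up. A row lasts 1/10 s, in which the tool goes at most 50 mm and 8.59 degrees, less where a joint would pass 70% of its speed; a pose out of reach is approached as far as the arm can. A call with a gripper value outside its range is refused whole. "hand" is the closure, from 0 (fully open) to 1 (shut), set as the call begins (left out, the last holds). The fingers move at their own pace and stop on an object; the grip force is fixed at half the most. Time passes only in rows, so rows that do not move let the fingers close. It gives the time, the measured TCP pose, the force and the opening at its end, in the units of the state.
- readout.get_obs(): the state, without advancing time (a new reading comes with each control period).
- optics.capture(name): name is "side" or "top"; returns a dict with "image" (420x560x3 uint8, blue, green, red), "depth" (420x560 float32, mm along the optical axis (not along the pixel's ray), 0 where there is no reading), "vfov" (degrees; the focal length in pixels is half the picture's height over the tangent of half this angle, whatever the lens; pixels are square), "cx", "cy" (the principal point, pixels), "eye" and "rotation" of the camera in the world. Camera axes: x right, y down, z forward; pixel columns grow to the right and rows downward; lengths in mm; the calibration is good to about 2 mm. A picture is of the moment at which its call begins.
- job.close_job(): hands the job in, once; it reports no verdict.
The state is a dict: "time": time; "joint_positions": joint angles; "dq": joint speeds; "tau": joint torques, N m; "tool_pos": TCP position; "tcp_rot": TCP orientation; "contact_force": force on the tool from outside, world axes, zero at the start; "moment": the same for the moment, N m; "grip_width": finger opening in mm.
Only numpy, scipy, OpenCV 4.12 (cv2) and the standard library are available. Lean on these libraries where they do the work, as an engineer would, in place of code of your own. Each camera call takes 0.05 s, during which the arm holds its last target.

### The job

Turn the steel knob on the press gauge back until its peak pointer is at the zero stop, then press the bonding press's black lever paddle down with the fingers until the gauge's long hand stands between the two ticks that bound the holding band, without ever driving it past the thick overload tick. Keep it there: the job finishes with you still holding the paddle down in the band, everything else on the bench left where it is.

Things in the scene. Friction and masses are not known exactly. Their poses are not given: they have to be found in the camera images.
- press: Green steel press with its gauge, fixed to the bench as one unit, yaw within 0.35 rad. Origin under its base plate (120 wide, 15 thick, x from -90 to +160 mm), z up. Column 36 x 56 mm, 190 high, at x = +125; spring barrel 44 wide, top at z = 137, at x = +25, its foot on a small mosaic. The lever reaches from the column in -x to the paddle. The gauge stands at y = -210 mm.
- press_lever: The lever with its paddle. Origin on the hinge, at x = +120, z = 170 mm in the press's frame; hinge axis along the press's y. At rest its axes are the press's; pressing it by the angle q (0 to 0.45 rad, always a fifth of the hand's reading) turns it about the press's -y. A spring returns it to 0: about 3 N on the paddle to start, 11 N at q = 0.28, 16 N at 0.45.
- paddle (a point): Centre of the top face of the black paddle, where to press: flat, 55 (along the lever) x 60 x 14 mm. Always 180 mm from the hinge, (0.35 - q) rad above level towards the press's -x. In the press's frame at rest at x = -49, z = 232 mm, the face tilted up 0.28 rad at its -x edge; at q = 0.28 at x = -60, z = 183 mm and level.
- dial (a point): Centre of the white gauge dial (122 mm across, facing up, 61 mm above the bench) on a grey box 140 x 140 x 56 mm, at x = 0, y = -210 mm in the press's frame, same axes. Zero tick towards -x, readings grow clockwise from above: reading a points along (-cos a, sin a). Holding band between ticks at 1.1 and 1.7 rad, joined by an arc at the rim; thick overload tick at 1.9 rad.
- gauge_hand (a joint): Reading of the long black hand (55 mm), rad clockwise from zero: it always shows 5 times the lever's angle from rest (0 at rest).
- peak_knob (a joint): Angle of the steel knob with its short peak pointer (needle with a small disc at 45 mm), rad clockwise from zero: 0 at the zero stop, at most 2.6; starts at 0.8 to 2.3. Turn it counter-clockwise (from above) to zero. Stays where left (friction 0.02 N m); a rising hand drags it along, 0.02 rad behind.
- knob_grip (a point): On the knob's vertical axis, 99 mm above the bench, at the height to grip. The knob is an upright bar 42 mm long, 14 mm wide, from z = 76 to 106 mm, on a disc of 44 mm diameter; its length lies along the press's x at knob angle 0 and turns clockwise with the angle.
- phone: Bystander: black phone, 150 x 72 x 9 mm, lying; origin under its centre.
- cup: Bystander: clear plastic cup, 76 mm wide, 110 mm high; origin under its centre.
- pencil: Bystander: yellow pencil, 140 mm long along x, 8 mm thick, near the gauge's front; origin under its centre.
- shard_a: Bystander: tile shard, about 42 x 26 x 7 mm, left of the press; origin under its centre.
- shard_b: Bystander: tile shard, about 42 x 26 x 7 mm, between press and gauge; origin under its centre.
- glaze_jar: Bystander: jar, 64 mm wide, 85 mm high; origin under its centre.

How it is judged (in metres and radians):
On the way, in this order (a step that is already met when the one before it is completed fails the run):
1. the peak pointer is turned back to its zero stop (within 0.08 rad), the lever up (value of joint peak_knob below 0.08 rad and value of joint gauge_hand below 0.25 rad), for 0.3 s.
2. the fingers press the paddle down until the hand stands in the holding band (value of joint gauge_hand between 1.08 and 1.72 rad and contact force between the fingers and press_lever above 4 N), for 0.3 s.
At the end, for the whole second after the job is handed in: The program ends while the fingers still press the paddle (over 4 N): the hand stands still in the holding band (1.1 to 1.7 rad, 0.02 rad grace, which is a lever angle of 0.22 to 0.34), and the peak pointer, zeroed before, has recorded this press alone (1.0 to 1.95 rad) (all of step 2 and value of joint peak_knob between 1 and 1.95 rad and velocity of joint gauge_hand between -0.25 and 0.25 rad/s); the arm keeps its last pose, push and grip.
It fails at once if the hand is driven past the overload tick (over 1.95 rad) (value of joint gauge_hand above 1.95 rad).
It fails at once if a bystander is shoved by more than 30 mm (distance of any of phone, cup, pencil, shard_a, shard_b, glaze_jar from where it was at the start of the episode above 0.03 m).
It also fails if it takes over 58 s, if anything falls off the work surface, if the arm or the gripper's body presses on something with over 40 N, if the wrist force passes 120 N, or if a joint passes its speed limit or range.

## Working session

There is one attempt and no reset: what is moved stays moved. The work goes in short steps, Python scripts to look and compute and a tool call to move; the robot and the scene stay as the last step left them, time stands still between calls to the robot, and variables do not carry over. Pictures are saved under pics/ and viewed, and the job is handed in when it is done.

Besides the shell and the picture viewer there is one more tool, called after "Emit:" by a JSON object that holds its "api" and its "payload", one argument or row to a line. drive_tool: Moves the arm, as the interface text tells. Its arguments: {"type":"object","properties":{"series":{"type":"array"},"hand":{"type":"number"}},"required":["series"]}

```bash
mkdir -p pics; ls
cat > h.py <<'E'
import numpy as np, cv2
from plant import readout, optics, job
def ray(c,u,v):
    h=c["image"].shape[0]; f=h/2/np.tan(np.radians(c["vfov"])/2)
    d=np.array([(u-c["cx"])/f,(v-c["cy"])/f,1.0])
    return np.array(c["eye"]),np.array(c["rotation"])@d
def plane(c,u,v,z):
    e,d=ray(c,u,v); return e+d*(z-e[2])/d[2]
def dep(c,u,v):
    e,d=ray(c,u,v); return e+d*c["depth"][int(v),int(u)]
def proj(c,p):
    h=c["image"].shape[0]; f=h/2/np.tan(np.radians(c["vfov"])/2)
    q=np.array(c["rotation"]).T@(np.array(p)-np.array(c["eye"])); return c["cx"]+f*q[0]/q[2],c["cy"]+f*q[1]/q[2]
E
python3 - <<'E'
from h import *
o=readout.get_obs(); print(o)
for n in("top","side"):
    c=optics.capture(n); cv2.imwrite(f"pics/{n}0.png",c["image"]); print(n,c["vfov"],c["cx"],c["cy"],c["eye"],c["rotation"])
    np.save(f"{n}0.npy",c,allow_pickle=True)
E
```

```text
pics
{'time': 0.0, 'joint_positions': array([ 1.10799355e+00,  3.42716682e-01,  1.52501017e+00,  1.93430660e-05,
        1.27540271e+00, -1.45995131e-01]), 'dq': array([-7.03943136e-04,  6.61372101e-05, -1.51773163e-03,  1.44342784e-03,
        6.49294692e-04,  1.29642594e-03]), 'tau': array([ 1.08077940e-03, -4.31243491e+01, -2.44225556e+01,  7.19528552e-02,
        5.58695546e-02, -1.17869176e-04]), 'tool_pos': array([163.34379928, 498.51673534, 226.05049176]), 'tcp_rot': array([-3.14007478e+00, -2.41884915e-04,  2.82477918e+00]), 'contact_force': array([0.37134098, 0.13023708, 1.145988  ]), 'moment': array([-0.03298351,  0.01755713, -0.01976587]), 'grip_width': 91.81298173757999}
top 52.338979139464215 278.21621540082606 213.24580868515733 [ 506.86144503   76.93986362 1054.42240624] [-3.0532486   0.00914798 -1.57087024]
side 53.73445674880945 282.4838199966983 208.5378578145464 [ 517.21851763 -544.52037772  863.54726536] [-2.4090828  -0.01368567 -0.12138911]
```

```bash
sed -i 's/np.array(c\["rotation"\])/RR(c)/g' h.py
cat >> h.py <<'E'
from scipy.spatial.transform import Rotation
def RR(c): return Rotation.from_euler("xyz",c["rotation"]).as_matrix()
def load(n): return np.load(n,allow_pickle=True).item()
E
python3 -c "
from h import *
c=load('top0.npy');print(plane(c,280,210,0),dep(c,280,210))"
```

```text
[608.33403774  82.15684659   0.        ] [605.76237436  82.02463035  26.72267871]
```

View pics/top0.png

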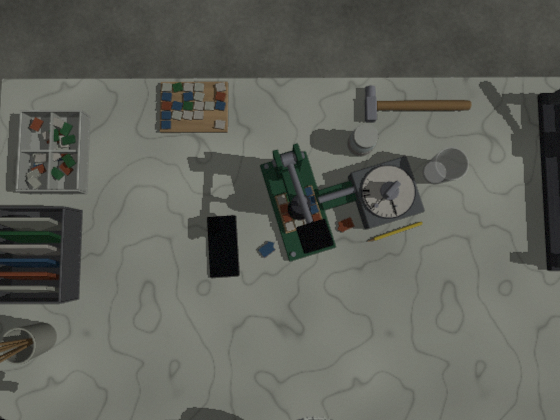

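View pics/side0.png

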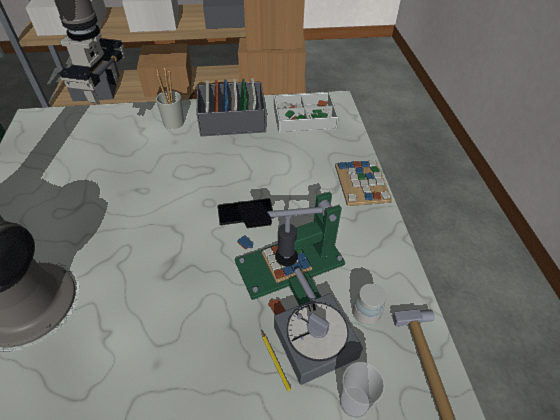

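Run:
```python
from h import *
a=load('top0.npy');b=load('side0.npy')
A=cv2.resize(a["image"][130:280,240:440],(800,600),interpolation=cv2.INTER_CUBIC)
B=cv2.resize(b["image"][280:400,250:410],(800,600),interpolation=cv2.INTER_CUBIC)
cv2.imwrite("pics/tz.png",cv2.convertScaleAbs(A,alpha=1.5));cv2.imwrite("pics/sz.png",cv2.convertScaleAbs(B,alpha=1.3))
# dial: bright pixels
for n,c,box in(("top",a,(350,140,430,240)),("side",b,(270,290,370,380))):
    x0,y0,x1,y1=box
    g=c["image"][y0:y1,x0:x1].min(2); m=(g>np.percentile(g,75)-40).astype(np.uint8)
    P=np.array([[dep(c,u,v) for u in range(x0,x1)] for v in range(y0,y1)])
    m=((abs(P[...,2]-61)<6)).astype(np.uint8)
    g2=((g>120)&(m>0)).astype(np.uint8)
    cs,_=cv2.findContours(g2,0,2); k=max(cs,key=cv2.contourArea); h=cv2.convexHull(k)
    e=cv2.fitEllipse(h); print(n,e,cv2.contourArea(k),plane(c,e[0][0]+x0,e[0][1]+y0,61))
    pts=np.array([plane(c,p[0][0]+x0,p[0][1]+y0,61) for p in h])
    print(cv2.minEnclosingCircle(pts[:,:2].astype(np.float32)))
# paddle / base
```

```text
top ((33.51840591430664, 66.27484893798828), (8.831655502319336, 13.861992835998535), 22.210662841796875) 58.0 [ 610.95988564 -159.54400135   61.        ]
((611.6153564453125, -159.5252685546875), 15.881650924682617)
side ((47.425350189208984, 40.985633850097656), (54.21722412109375, 58.36387252807617), 109.63910675048828) 1319.0 [ 646.02309857 -173.86899567   61.        ]
((646.9567260742188, -171.1278533935547), 60.7241096496582)
```

View pics/tz.png

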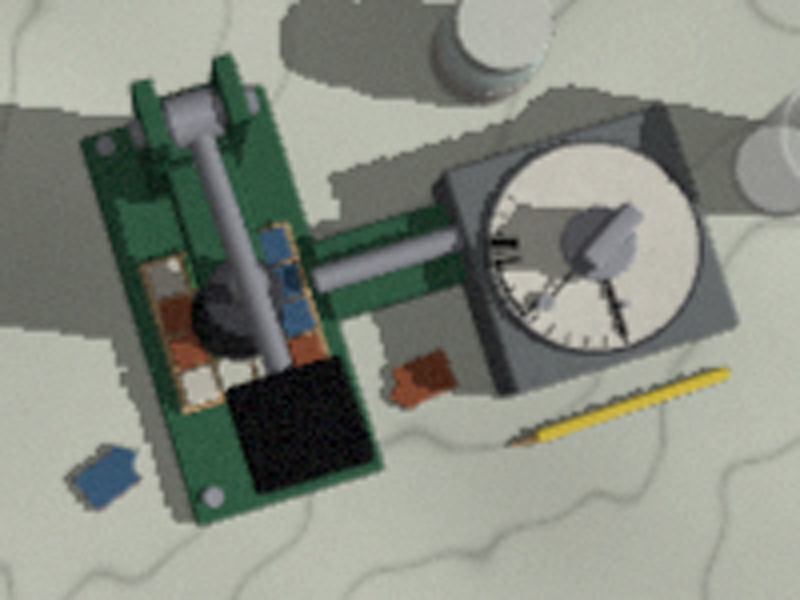

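View pics/sz.png

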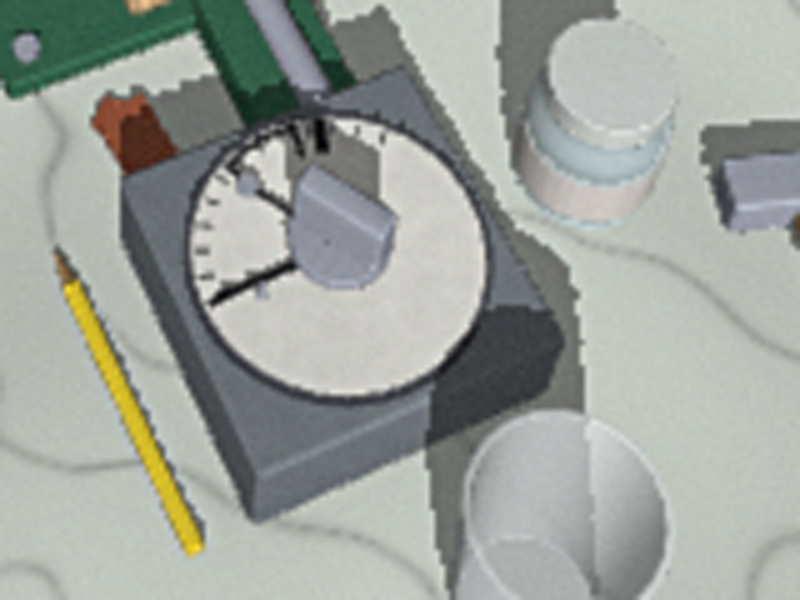

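Run:
```python
from h import *
a=load('top0.npy');b=load('side0.npy')
def f(u,v): return 240+u/4-.375,130+v/4-.375
def s(u,v): return 250+u/5-.4,280+v/5-.4
# dial in top: bright blob contour, ellipse fit
for n,c,box in(("top",a,(350,150,430,230)),("side",b,(280,295,355,365))):
    x0,y0,x1,y1=box
    im=c["image"][y0:y1,x0:x1].astype(int)
    big=cv2.resize(c["image"][y0:y1,x0:x1],None,fx=4,fy=4,interpolation=cv2.INTER_CUBIC)
    # rim tracing: radial from guess centre, last bright->dark edge
    guess=np.array((389.2,192.2) if n=="top" else (317.3,331))
    g=cv2.GaussianBlur(c["image"],(0,0),.7).min(2).astype(float)
    P=[]
    C=plane(c,*guess,61)
    for t in np.linspace(0,2*np.pi,90,endpoint=False):
        rs=np.arange(50,68,.5); val=[]
        for r in rs:
            u,v=proj(c,C+r*np.array([np.cos(t),np.sin(t),0])); val.append(cv2.getRectSubPix(g.astype(np.float32),(1,1),(u,v))[0,0])
        d=np.gradient(val); i=np.argmin(d)
        if d[i]<-5: P.append(C[:2]+rs[i]*np.array([np.cos(t),np.sin(t)]))
    P=np.array(P)
    from scipy.optimize import least_squares
    r=least_squares(lambda p:np.hypot(*(P-p[:2]).T)-p[2],[*C[:2],60],loss="soft_l1").x
    print(n,len(P),r)
# box top corners z=56 (top zoom)
for p in[(447,182),(662,106),(737,322),(509,393)]: print("box",plane(a,*f(*p),56)[:2])
for p in[(82,145),(262,88),(380,468),(200,524)]: print("base",plane(a,*f(*p),15)[:2])
for p in[(230,388),(345,357),(378,458),(262,492)]: print("pad",dep(a,*f(*p)),plane(a,*f(*p),232)[:2])
print("hand tip top",plane(a,*f(627,345),63)[:2],"side",plane(b,*s(213,302),63)[:2])
print("disc top",plane(a,*f(540,301),70)[:2],"side",plane(b,*s(246,181),70)[:2])
print("bar",[dep(a,*f(*p)) for p in[(597,265),(632,215),(615,240)]])
print("cup",plane(a,*f(770,168),0),"jar",plane(a,*f(505,30),85))
```

```text
top 72 [ 646.78892054 -170.76754124   60.65359129]
side 84 [ 645.9611839  -170.97228665   60.81362595]
box [685.48413013 -86.63743826]
box [ 730.77628408 -214.36387103]
box [ 602.32982403 -254.75154404]
box [ 560.83910118 -120.8710653 ]
base [716.2957374  131.06712232]
base [751.79750568  19.90895889]
base [517.64474475 -50.18988634]
base [483.91858257  58.86810794]
pad [565.21540217  41.02047256  32.20410473] [553.80993125  48.04103449]
pad [585.23547467 -29.92290133  12.67218487] [568.73477773  -7.42424832]
pad [523.68769969 -49.06682549  14.8635059 ] [520.17313794 -22.74734451]
pad [503.96198453  33.17392859 236.70502763] [503.94530146  32.92210572]
hand tip top [ 588.30930976 -188.36617074] side [ 591.53571852 -188.03982699]
disc top [ 613.29161092 -136.95748808] side [ 611.82955532 -140.29614017]
bar [array([ 629.27444927, -160.71539857,  108.17834085]), array([ 658.03544615, -182.01210976,  103.85376972]), array([ 643.76972598, -171.905552  ,  104.87732564])]
cup [ 703.97866319 -296.73239256    0.        ] jar [ 769.04296511 -116.66834986   85.        ]
```

Emit:
{"api": "drive_tool", "payload": {
  "series": [
    [0, 0, 40, 0],
    [0, 0, 40, 0],
    [37, -28, 0, 0],
    [37, -28, 0, 0],
    [37, -28, 0, 0],
    [37, -28, 0, 0],
    [37, -28, 0, 0],
    [37, -28, 0, 0],
    [37, -28, 0, 0],
    [37, -28, 0, 0],
    [37, -28, 0, 0]
  ],
  "hand": 0
}}

```text
time: 1.2
tool_pos: [497.7, 245.4, 306.4]
tcp_rot: [-3.141, -0.001, 2.825]
contact_force: [1.5, 0.2, -0.2]
grip_width: 91.9
```

Emit:
{"api": "drive_tool", "payload": {
  "series": [
    [15, -40, 0, -3],
    [15, -40, 0, -3],
    [15, -40, 0, -3],
    [15, -40, 0, -3],
    [15, -40, 0, -3],
    [15, -40, 0, -3],
    [15, -40, 0, -3],
    [15, -40, 0, -3],
    [15, -40, 0, 0],
    [15, -40, 0, 0],
    [0, -17, 0, 0],
    [0, 0, 0, 0]
  ]
}}

```text
time: 2.4
tool_pos: [646.1, -172.5, 305.3]
tcp_rot: [-3.141, -0.002, 2.403]
contact_force: [-0.9, -0.1, -0.5]
grip_width: 91.9
```

Emit:
{"api": "drive_tool", "payload": {
  "series": [
    [0, 1, -40, 0],
    [0, 0, -40, 0],
    [0, 0, -40, 0],
    [0, 0, -30, 0],
    [0, 0, -20, 0],
    [0, 0, -15, 0],
    [0, 0, 0, 0]
  ]
}}

```text
time: 3.1
tool_pos: [645.0, -166.5, 119.6]
tcp_rot: [-3.14, -0.005, 2.408]
contact_force: [-0.2, 1.0, -0.5]
grip_width: 91.6
```

Run:
```python
from h import *
c=optics.capture("side"); np.save("side1.npy",c,allow_pickle=True)
cv2.imwrite("pics/s1.png",cv2.resize(c["image"][180:390,200:480],(800,600),interpolation=cv2.INTER_CUBIC))
```

```text
(no output)
```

View pics/s1.png

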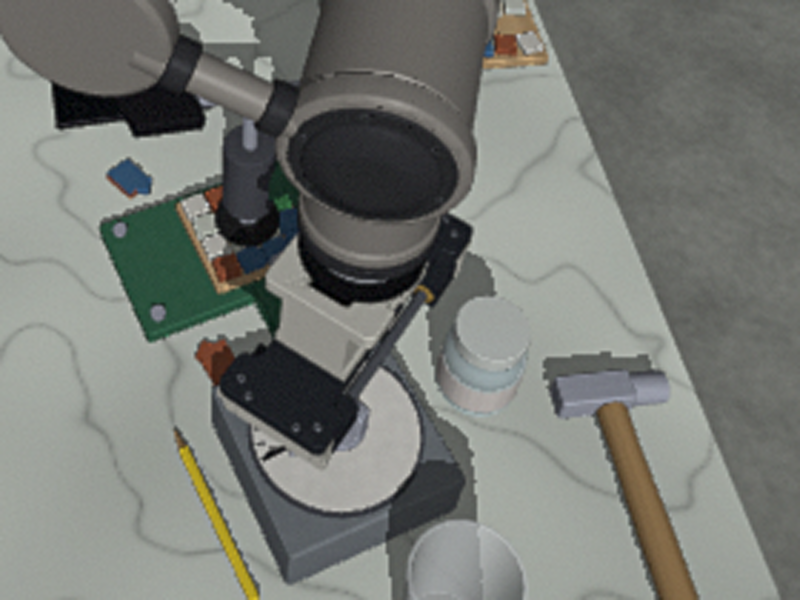

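Run:
```python
from h import *
o=readout.get_obs(); print(o["tool_pos"],o["tcp_rot"],o["contact_force"],o["moment"],o["joint_positions"],o["tau"],o["dq"])
c=optics.capture("top"); np.save("top1.npy",c,allow_pickle=True)
cv2.imwrite("pics/t1.png",cv2.resize(c["image"][100:310,200:480],(800,600),interpolation=cv2.INTER_CUBIC))
cv2.imwrite("pics/s1f.png",c["image"])
o=readout.get_obs(); print(o["tool_pos"])
```

```text
[ 645.86780055 -167.1315802   121.33561494] [-3.14125855e+00 -2.21888526e-03  2.40745520e+00] [ 0.06205148 -0.13153923  0.07087538] [-0.02429751 -0.04020846 -0.05806781] [-3.68217621e-01  6.91078924e-01  1.22882578e+00  5.12478420e-04
  1.22387952e+00 -1.20505163e+00] [-1.00255106e-01 -5.75785732e+01 -2.27678114e+01 -6.25739805e-03
 -6.24876600e-03  6.56433374e-03] [-0.00615119 -0.02349448 -0.04183375 -0.001755    0.00943234 -0.00194053]
[ 646.62950926 -167.73248354  122.55038599]
```

View pics/t1.png

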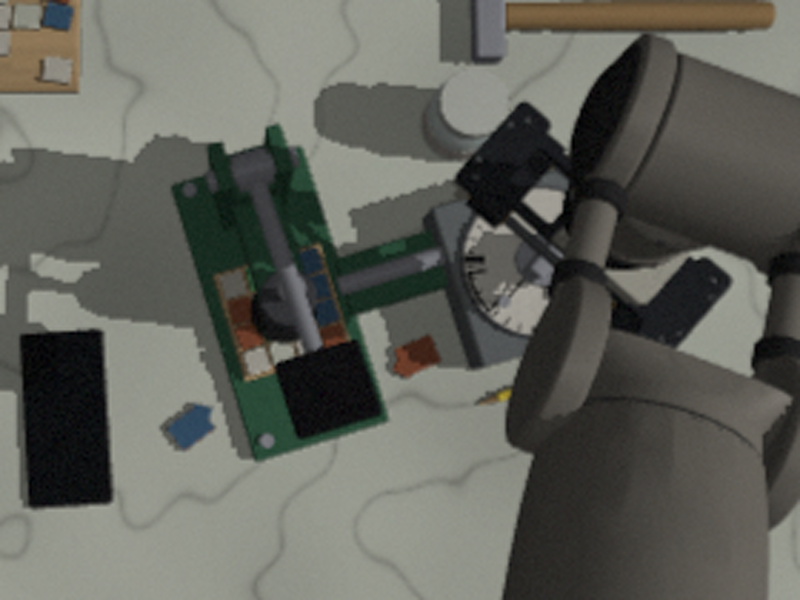

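Emit:
{"api": "drive_tool", "payload": {
  "series": [
    [0, 0, -15, 0],
    [0, 0, -15, 0],
    [0, 0, -10, 0],
    [0, 0, 0, 0],
    [0, 0, 0, 0],
    [0, 0, 0, 0]
  ]
}}

```text
time: 3.8
tool_pos: [647.2, -169.2, 83.0]
tcp_rot: [3.141, 0.002, 2.406]
contact_force: [-0.7, -0.5, 0.1]
grip_width: 91.6
```

Run:
```python
from h import *
o=readout.get_obs(); print(o["tool_pos"],o["tcp_rot"],o["contact_force"])
c=optics.capture("side"); 
cv2.imwrite("pics/s2.png",cv2.resize(c["image"][270:390,240:400],(800,600),interpolation=cv2.INTER_CUBIC))
```

```text
[ 647.15374301 -169.24877046   82.95461927] [3.14080566e+00 1.80705496e-03 2.40599083e+00] [-0.72647973 -0.49922406  0.08163452]
```

View pics/s2.png

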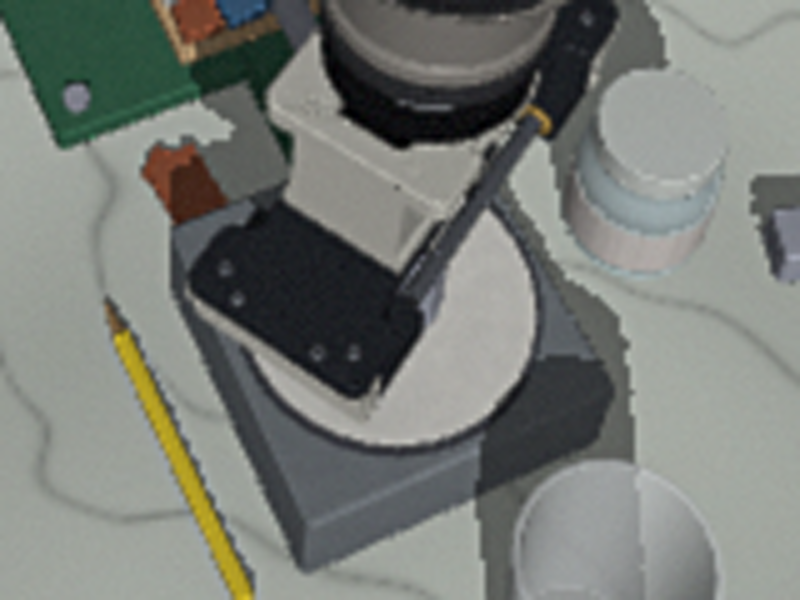

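Emit:
{"api": "drive_tool", "payload": {
  "series": [
    [0, -1, 0, 0],
    [0, 0, 0, 0],
    [0, 0, 0, 0],
    [0, 0, 0, 0],
    [0, 0, 0, 0],
    [0, 0, 0, 0],
    [0, 0, 0, 0],
    [0, 0, 0, 0],
    [0, 0, 0, 0],
    [0, 0, 0, 0]
  ],
  "hand": 1
}}

```text
time: 4.85
tool_pos: [646.5, -170.1, 81.7]
tcp_rot: [3.141, 0.0, 2.406]
contact_force: [-0.1, 0.5, -0.3]
grip_width: 16.5
```

Emit:
{"api": "drive_tool", "payload": {
  "series": [
    [0, 0, 0, 0],
    [0, 0, 0, 0],
    [0, 0, 0, 0]
  ]
}}

```text
time: 5.15
tool_pos: [646.4, -170.3, 81.8]
tcp_rot: [-3.141, -0.0, 2.406]
contact_force: [-1.1, -1.3, 0.6]
grip_width: 13.5
```

Run:
```python
from h import *
o=readout.get_obs(); print(o["tool_pos"],o["tcp_rot"],o["contact_force"],o["moment"],o["grip_width"])
```

```text
[ 646.38319853 -170.27755015   81.76531371] [-3.14136121e+00 -9.10132155e-05  2.40582290e+00] [-1.14653249 -1.26122508  0.58287114] [-0.21304236  0.18729302  0.02876475] 13.544849026514669
```

Emit:
{"api": "drive_tool", "payload": {
  "series": [
    [0, 0, 0, 5],
    [0, 0, 0, 6],
    [0, 0, 0, 6],
    [0, 0, 0, 6],
    [0, 0, 0, 6],
    [0, 0, 0, 6],
    [0, 0, 0, 6],
    [0, 0, 0, 6],
    [0, 0, 0, 6],
    [0, 0, 0, 3],
    [0, 0, 0, 0],
    [0, 0, 0, 0]
  ]
}}

```text
time: 6.35
tool_pos: [646.2, -170.8, 81.8]
tcp_rot: [-3.141, -0.001, -2.902]
contact_force: [-1.9, -3.6, 1.4]
grip_width: 13.6
```

Emit:
{"api": "drive_tool", "payload": {
  "series": [
    [0, 0, 0, 2],
    [0, 0, 0, 2],
    [0, 0, 0, 0],
    [0, 0, 0, 0],
    [0, 0, 0, 0]
  ]
}}

```text
time: 6.85
tool_pos: [646.2, -170.9, 81.8]
tcp_rot: [-3.141, -0.001, -2.833]
contact_force: [-2.7, -4.4, 1.3]
grip_width: 13.6
```

Run:
```python
from h import *
o=readout.get_obs(); print(o["tool_pos"],o["tcp_rot"],o["contact_force"],o["moment"],o["grip_width"],o["tau"])
c=optics.capture("side"); 
cv2.imwrite("pics/s3.png",cv2.resize(c["image"][270:390,240:400],(800,600),interpolation=cv2.INTER_CUBIC))
```

```text
[ 646.2321706  -170.86418715   81.7508592 ] [-3.14119429e+00 -6.06093540e-04 -2.83282183e+00] [-2.67910542 -4.39288466  1.25919145] [-0.74988412  0.51004854 -0.46389416] 13.58204338735842 [  3.89890552 -59.60651636 -23.04231942   1.23016465  -0.26336627
  -0.47717448]
```

View pics/s3.png

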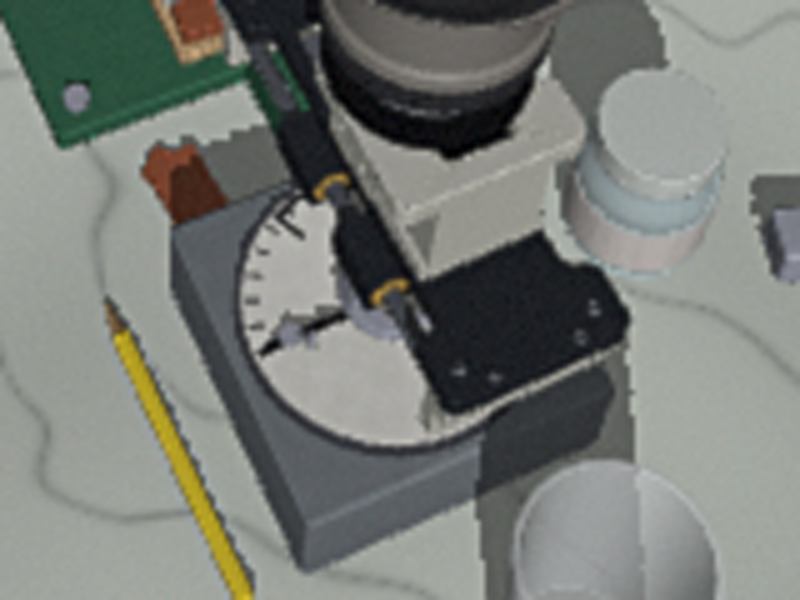

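Emit:
{"api": "drive_tool", "payload": {
  "series": [
    [0, 0, 0, 0],
    [0, 0, 0, 0],
    [0, 0, 0, 0],
    [0, 0, 0, 0],
    [0, 0, 0, 0],
    [0, 0, 0, 0]
  ],
  "hand": 0.4
}}

```text
time: 7.5
tool_pos: [646.6, -169.9, 81.8]
tcp_rot: [3.141, 0.0, -2.83]
contact_force: [0.5, 0.1, -0.8]
grip_width: 54.1
```

Emit:
{"api": "drive_tool", "payload": {
  "series": [
    [0, 0, 10, 0],
    [0, 0, 20, 0],
    [0, 0, 40, 0],
    [0, 0, 40, 0],
    [0, 0, 40, 0],
    [0, 0, 40, 0],
    [0, 0, 35, 0],
    [0, 0, 0, 0]
  ]
}}

```text
time: 8.3
tool_pos: [648.0, -170.6, 314.3]
tcp_rot: [-3.134, 0.009, -2.83]
contact_force: [-0.1, 0.8, 0.2]
grip_width: 55.1
```

Emit:
{"api": "drive_tool", "payload": {
  "series": [
    [-20, 40, 0, 0],
    [-20, 40, 0, 0],
    [-20, 40, 0, 0],
    [-20, 40, 0, 0],
    [-18, 23, 0, 0],
    [-15, 0, 0, 0],
    [0, 0, 0, 0],
    [0, 0, 0, 0],
    [0, 0, 0, 0]
  ],
  "hand": 1
}}

```text
time: 9.2
tool_pos: [534.1, 12.4, 306.6]
tcp_rot: [3.142, 0.0, -2.831]
contact_force: [0.2, 1.1, -0.3]
grip_width: 0.3
```

Run:
```python
from h import *
o=readout.get_obs(); print(o["tool_pos"],o["tcp_rot"],o["contact_force"],o["grip_width"])
c=optics.capture("side"); 
cv2.imwrite("pics/s4.png",cv2.resize(c["image"][180:390,180:460],(800,600),interpolation=cv2.INTER_CUBIC))
c=optics.capture("top"); 
cv2.imwrite("pics/t4.png",cv2.resize(c["image"][130:280,240:440],(800,600),interpolation=cv2.INTER_CUBIC))
```

```text
[534.11887069  12.35292362 306.56129189] [ 3.14153722e+00  6.45361051e-05 -2.83095310e+00] [ 0.15063146  1.14070064 -0.30505799] 0.27445709677524494
```

View pics/s4.png

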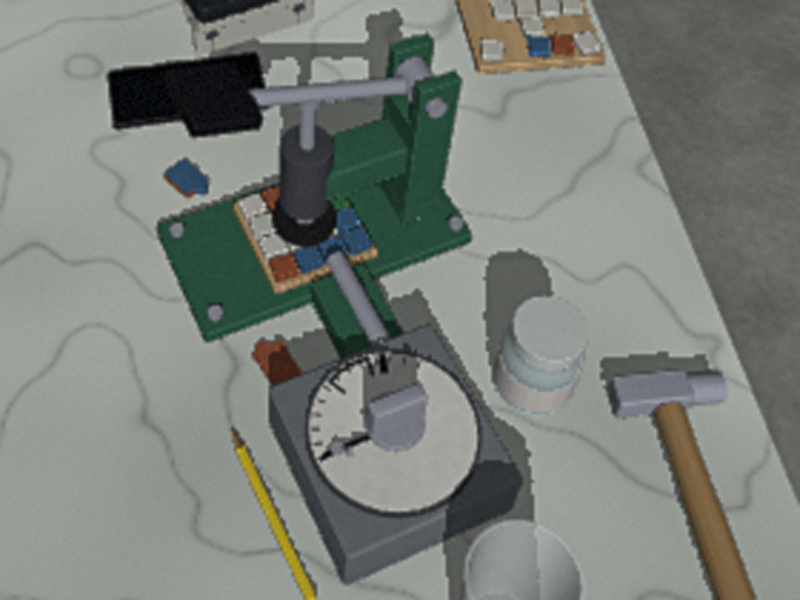

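View pics/t4.png

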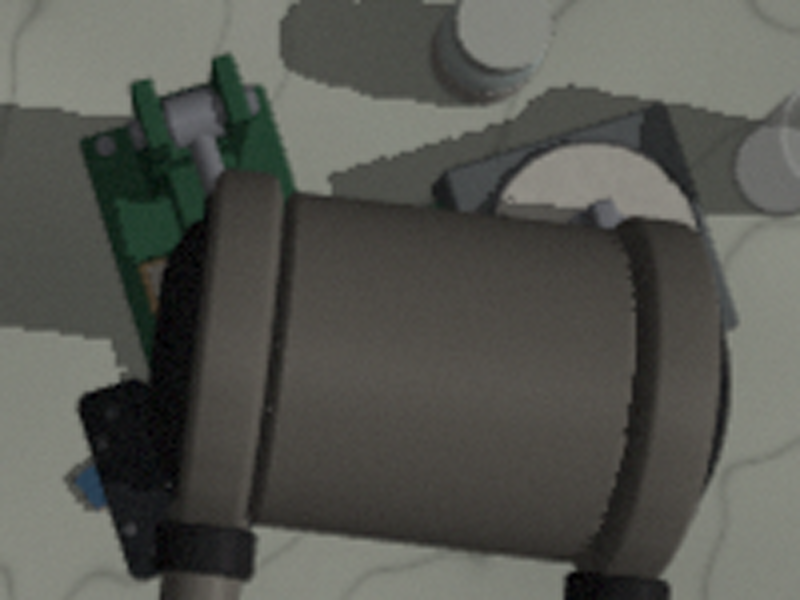

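Emit:
{"api": "drive_tool", "payload": {
  "series": [
    [-5, 0, -20, 0],
    [0, 0, -20, 0],
    [0, 0, -15, 0],
    [0, 0, 0, 0],
    [0, 0, 0, 0]
  ]
}}

```text
time: 9.8
tool_pos: [528.9, 12.6, 251.9]
tcp_rot: [3.141, -0.0, -2.831]
contact_force: [0.0, -0.1, 1.0]
grip_width: 0.7
```

Emit:
{"api": "drive_tool", "payload": {
  "series": [
    [0, 0, -6, 0],
    [0, 0, -6, 0],
    [0, 0, -6, 0],
    [0, 0, -6, 0],
    [0, 0, -6, 0],
    [0, 0, -6, 0],
    [0, 0, -6, 0],
    [0, 0, 0, 0],
    [0, 0, 0, 0],
    [0, 0, 0, 0]
  ]
}}

```text
time: 10.8
tool_pos: [528.1, 12.6, 210.3]
tcp_rot: [-3.141, -0.001, -2.83]
contact_force: [-3.0, -1.8, 7.1]
grip_width: 0.7
```

Run:
```python
from h import *
o=readout.get_obs(); print(o["tool_pos"],o["tcp_rot"],o["contact_force"],o["grip_width"])
c=optics.capture("side"); 
cv2.imwrite("pics/s5.png",cv2.resize(c["image"][180:390,180:460],(800,600),interpolation=cv2.INTER_CUBIC))
```

```text
[528.10921707  12.56777152 210.28551232] [-3.14100318e+00 -5.39928321e-04 -2.82998189e+00] [-2.9713459  -1.80486077  7.11989296] 0.7360821411237172
```

View pics/s5.png

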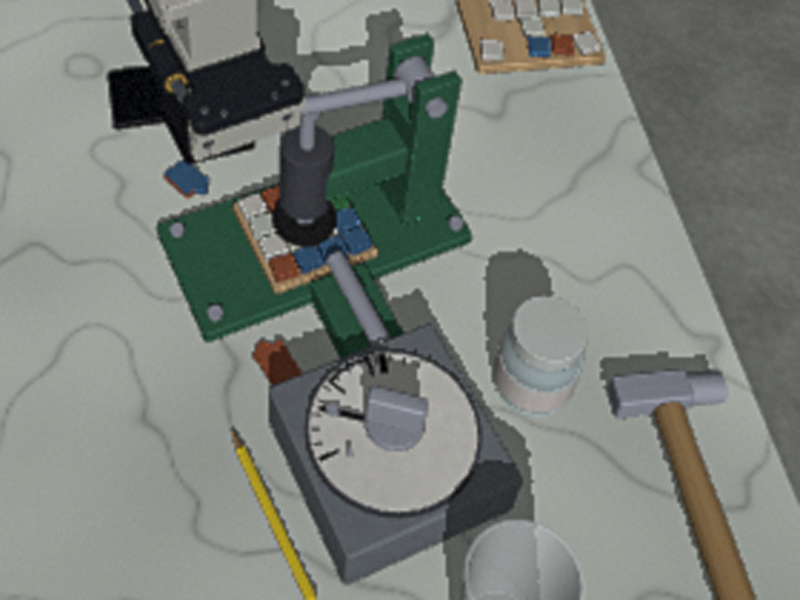

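Emit:
{"api": "drive_tool", "payload": {
  "series": [
    [0, 0, -5, 0],
    [0, 0, -5, 0],
    [0, 0, -5, 0],
    [0, 0, -5, 0],
    [0, 0, -4, 0],
    [0, 0, -1, 0],
    [0, 0, 0, 0],
    [0, 0, 0, 0],
    [0, 0, 0, 0],
    [0, 0, 0, 0],
    [0, 0, 0, 0]
  ]
}}

```text
time: 11.95
tool_pos: [527.0, 12.1, 185.4]
tcp_rot: [-3.141, -0.003, -2.83]
contact_force: [-8.0, -4.1, 11.8]
grip_width: 0.8
```

Run:
```python
from h import *
o=readout.get_obs(); print(o["tool_pos"],o["contact_force"],o["grip_width"])
c=optics.capture("side"); 
np.save("side6.npy",c,allow_pickle=True)
cv2.imwrite("pics/s6.png",cv2.resize(c["image"][280:400,250:410],(800,600),interpolation=cv2.INTER_CUBIC))
```

```text
[526.99915136  12.14861151 185.42392431] [-7.95871994 -4.05811444 11.83846908] 0.8113785790631088
```

View pics/s6.png

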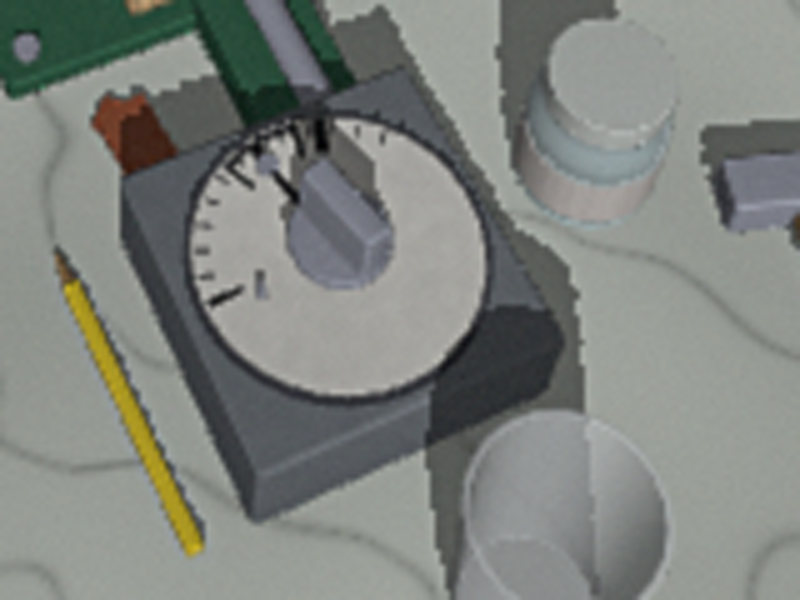

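Run:
```python
from h import *
b=load('side6.npy'); C=np.array([646.4,-170.9])
for n,p,z in[("hand",(257,149),63),("disc",(268,162),70),("tick1.1",(240,170),61),("tick1.7",(298,142),61),("over",(321,137),61),("zero",(225,297),61)]:
    w=plane(b,250+p[0]/5-.4,280+p[1]/5-.4,z)[:2]-C
    c,s=np.cos(.295),np.sin(.295); q=(c*w[0]+s*w[1],-s*w[0]+c*w[1]); print(n,np.arctan2(q[1],-q[0]),np.hypot(*q))
o=readout.get_obs(); print(o["tool_pos"],o["contact_force"],o["dq"])
```

```text
hand 1.3586279644958656 55.338234739235006
disc 1.3031475455918913 45.140938640784924
tick1.1 1.1494274091006025 53.72551655693939
tick1.7 1.6969751241240363 51.43267895474691
over 1.8961521261795546 51.94777580381351
zero 0.006496858457542841 51.68094481847355
[526.99632353  12.13360986 185.38950717] [-8.39643181 -3.93841664 11.72292007] [ 3.95080964e-04  6.30632183e-04 -1.23363651e-03 -2.12002719e-04
  1.04088681e-03  7.60540573e-05]
```

Run:
```python
from plant import job
print(job.close_job())
```

```text
the job is handed in; nothing more can be done
None
```

I turned the peak knob back to its zero stop, then pressed the paddle into the holding band with shut fingers. I handed the job in while still holding it there, at about 12 s on the robot's clock.

- **Knob:** It turned about 1.04 rad counter-clockwise, until the wrist moment rose to 0.46 N m against the stop. A side picture after release showed the peak pointer's disc lying over the zero hand.
- **Hand and force:** In the last picture the hand read about 1.36 rad, between the band ticks, which I measured at 1.15 and 1.70. The upward force on the fingers was 11.7 N, close to the 11 N expected there. The joints were still and the TCP was at z = 185 mm.
- **Peak pointer:** It read about 1.30 rad, in line with a press that never neared the overload tick.
- **Disagreements:** The 1.1 tick measured about 0.05 rad too high, and the peak pointer sat about 0.06 rad behind the hand rather than 0.02. I put both down to pixel accuracy.
- **Sideways force:** The fingers also felt about 9 N of sideways force from sliding on the paddle.
- **Bystanders:** The shard between press and gauge, pencil, cup and jar looked unmoved in the last side picture. I judged this by eye, and the phone and the left shard were outside that view.

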